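Load the hole-saw carousel and present the saw for the drill

ROBOT

A 7-joint arm with a two-finger parallel gripper is mounted at the origin on a cart in front of the work surface, level with it; the furniture and walls round the work are solid. World frame = base frame: x ahead of the robot, y to its left, z up, the work surface at z = 0. Lengths are in m, angles in rad, forces in N, time in s.
With the tool pointing down it reaches from about 0.35 to 0.9 m from the base axis. Payload 8.1 kg.
Tool frame: the origin (TCP) lies at the very end of the fingers, on their centre line; the grasp point (between the pads) lies 19 mm behind it (pinch_z is the distance from the TCP to the grasp point, in m); z points along the fingers, y is the line along which they close (so a half turn about z gives the same grasp; the last joint's range is limited). The gripper opens to 85 mm and grips with 20 to 120 N. Pads are 22 mm wide; open, the fingers measure 114 mm over their backs; the gripper's body (76 mm by 85 mm) begins 54 mm behind the grasp point. The pads swing forward as they close: fully open they stand 13 mm farther back than shut.
Start: joints at [1.194, 0.434, 0.025, 1.573, -0.012, 1.134, -0.075], TCP at [0.169, -0.602, 0.231] pointing down, gripper open.
Joint ranges: [-2.62, 2.62], [-0.44, 2.09], [-1.27, 1.32], [0.08, 2.57], [-1.32, 4.46], [0.12, 2], [-2.74, 2.74]. Speed limits (rad/s): [2.22, 2.22, 3.01, 3.01, 3.14, 3.14, 3.14].

INTERFACE

Orientations are given as a rotation vector (axis times angle).
In Python, from bench import get_state, read_camera, camera_model, job_done, look_for, pinch_z gives the robot as it stands.
- The arm moves only by the shell command python3 -m inch 'ROWS' [FORCE]. ROWS is JSON, a list that holds one entry, the list of rows, each a list of 7 numbers: the shift along the tool's x, y, z in cm, then the turn, a rotation vector about the tool's x, y, z in degrees, then the closure, from -1 (fully open) to 1 (shut). In form: [[[dx, dy, dz, rx, ry, rz, grip], ...]]. A call has 1 to 5 rows; each row is the pose to reach, as a shift and turn from the pose commanded when the call began, along the tool's axes at that moment; what a row does not reach only later rows make up. A row lasts 1/8 s, in which the tool goes at most 62.5 mm and 10.7 degrees, less where a joint would pass 70% of its speed; a pose out of reach is approached as far as the arm can. A call with a gripper value outside its range is refused whole. The fingers move at their own pace and stop on an object; FORCE is the grip in N (left out, the last holds). Time passes only in rows, so rows that repeat a pose let the fingers close. It gives the time, the measured TCP pose, the force, the opening and the grip force at its end, in the units of the state.
- get_state(): the state, without advancing time (a new reading comes with each control period).
- read_camera(name): name is "side" or "top"; returns the picture (384x512x3 uint8, red, green, blue); there is no depth.
- camera_model(name): a dict with "intrinsics" (3x3 intrinsics, pixels), "k1" (the pictures are not rectified: a ray, as slopes to the right and down, at radius r is drawn at 1 + k1 r^2 times it, then the intrinsics apply), "cam_to_world" (4x4, takes a point from camera to world coordinates). Camera axes: x right, y down, z forward; pixel columns grow to the right and rows downward; lengths in m; the calibration is good to about 2 mm. A picture is of the moment at which its call begins. camera_model takes no time and is no camera call.
- job_done(): hands the job in; it is judged then, once.
Trained networks look in the newest picture that a camera, given by its name, has taken for a name from the list of things; names that differ only in an ending like _2 or _b are one class to them, and where a whole thing is asked for, a point or a joint stands for the part that bears it (a point fixed in the world has none). Each returns a list of dicts, best first, with "p" (0 to 1); they miss things now and then, are a little off and sometimes report something else, mostly with a low value. They report only what shows in the picture. A call takes as long as a camera call. They do not tell look-alikes from the thing itself.
- look_for(target, camera): "bbox" ([left, top, right, bottom] in pixels, round what is visible of it).
The state is a dict: "time": time; "joints": joint angles; "qvel": joint speeds; "effort": joint torques, N m; "tcp_pos": TCP position; "tool_rot": TCP orientation; "force": force on the tool from outside, world axes, zero at the start; "torque": the same for the moment, N m; "finger_gap": opening from 0.0 (shut) to 1.0 (fully open); "gripper_force": force on a finger pad.
Only numpy, scipy, OpenCV 4.12 (cv2) and the standard library are available. Lean on these libraries where they do the work, as an engineer would, in place of code of your own. Each camera call takes 0.05 s, during which the arm holds its last target. There are 200 camera calls.

TASK

Pick up the loose hole saw from the bench by its shank and slide it, shank up, into the empty red-banded tube of the carousel until it sits fully home, then let go of it. The carousel turns freely, so only after loading turn it until the red-banded tube stands exactly at the brass pointer, and finish still holding the turntable firmly and at rest (by its wooden knob, rim or other tubes, not touching that saw), so that it cannot spin while I close my drill chuck on the shank. Leave the other saws in their tubes and the tools and boxes lying around where they are.

Things in the scene. Friction and masses are not known exactly. Their poses are not given: they have to be found in the camera images.
- hole_saw: loose hole saw standing teeth down on the bench: golden-yellow cup 45 mm across and 36 mm high, round steel shank 14 mm thick standing up from its middle to 66 mm; 0.13 to 0.27 kg. Origin at the centre of the teeth (underside), z along the shank
- carousel_foot: fixed foot of the carousel, screwed to the bench: dark round plinth 176 mm across and 20 mm high, with a tongue that sticks out 166 mm from the centre along the foot's own -x and carries the brass pointer (32 mm high, tip 126 mm from the centre, pointing at it). Origin at the centre of the underside, on the turning axis; z up
- turntable: plywood disc 248 mm across, 12 mm thick, turning freely and endlessly either way about the vertical axis through its centre (friction 0.06 N m, stays where left). Five grey tubes 34 mm high on a circle of 80 mm radius, 72 degrees apart; anticlockwise from above: red (empty), blue (empty), green, yellow, white (saws). Origin: centre of the underside, 20 mm above the bench; red tube along own -x
- knob (a point): middle of the round wooden knob fixed in the centre of the turntable, on the turning axis, 97 mm above the bench: 38 to 40 mm across from 12 mm below to 11 mm above this point, domed top 19 mm above it, stem 18 mm thick from 21 mm below it downwards
- red_tube (a point): centre of the floor of the red-banded tube (red band and red lip), 32 mm above the bench; bore 48 mm, the mouth flares to 54 mm in its top 7 mm, mouth 34 mm above this point. The hole saw's origin comes here when it is fully home
- front_mark (a point): fixed point of the foot, 80 mm from the turning axis in the direction of the brass pointer and 32 mm above the bench: where the floor of the red tube must come when it stands at the pointer
- green_tube_saw: smaller loose hole saw standing in the green-banded tube: blue cup 38 mm across, 66 mm high with its shank; must stay in its tube. Origin at the centre of its underside
- yellow_tube_saw: loose hole saw standing in the yellow-banded tube: green cup 44 mm across, 66 mm high with its shank; must stay in its tube. Origin at the centre of its underside
- white_tube_saw: smaller loose hole saw standing in the white-banded tube: dark steel cup 32 mm across, 66 mm high with its shank; must stay in its tube. Origin at the centre of its underside
- bit_box: green box 120 x 171 x 45 mm lying left behind the carousel, a bystander. Origin at the centre of its underside
- screwdriver: screwdriver with orange handle, 27 x 200 x 30 mm, lying right behind the loose saw, a bystander. Origin at the centre of its underside
- rule: yellow folding rule, 15 x 212 x 18 mm, lying left of the carousel, a bystander. Origin at the centre of its underside
Things that resemble listed ones, but are neither listed nor needed, are in the scene too. There is more than one size of the hole_saw; the one meant has the size given above.

How it is judged:
On the way, in this order (a step that is already met when the one before it is completed fails the run):
1. the hole saw sits fully home in the red-banded tube and is let go (horizontal distance between hole_saw and red_tube below 0.005 m and z of hole_saw in the frame of red_tube below 0.004 m and angle between hole_saw's own z axis and vertical below 0.1 rad and contact force between the fingers and hole_saw below 0.1 N), for 0.2 s.
2. the red-banded tube with the saw stands at the pointer and the fingers hold the turntable still (horizontal distance between red_tube and front_mark below 0.008 m and contact force between the fingers and turntable above 3 N and angular speed of turntable below 0.05 rad/s), for 0.3 s.
At the end, for the whole second after the job is handed in: The hole saw stands upright in the red-banded tube, within 4 mm of fully home and untouched; that tube stands within 8 mm of the place at the brass pointer; the turntable is at rest and the fingers still hold it with more than 3 N (all of step 1 and all of step 2 and contact force between the arm and hole_saw below 0.1 N); the arm keeps its last pose, push and grip.
It fails at once if another saw is pulled out of its tube (z of any of green_tube_saw, yellow_tube_saw, white_tube_saw in the frame of turntable above 0.03 m).
It fails at once if a bystander on the bench is pushed away by more than 20 mm (distance of any of bit_box, screwdriver, rule from where it was at the start of the episode above 0.02 m).
It also fails if it takes over 72 s, if anything falls off the work surface, if the arm or the gripper's body presses on something with over 40 N, if the wrist force passes 120 N, or if a joint passes its speed limit or range.

## Working session

There is one attempt and no reset: what is moved stays moved. The work goes in short steps, Python scripts to look and compute and a shell command to move; the robot and the scene stay as the last step left them, time stands still between calls to the robot, and variables do not carry over. Pictures are saved under pics/ and viewed, at most 10 in all, crops included, and the job is handed in when it is done.

```bash
mkdir -p pics; ls; cat > h.py <<'E'
import numpy as np, cv2
from bench import *
from scipy.spatial.transform import Rotation as R
def ray(cam,u,v):
    m=camera_model(cam);K=np.array(m["intrinsics"]);T=np.array(m["cam_to_world"])
    d=np.linalg.solve(K,[u,v,1.])[:2];r=np.linalg.norm(d);s=r
    for _ in range(20): s=r/(1+m["k1"]*s*s)
    d=d*(s/r if r>0 else 1)
    return T[:3,3],T[:3,:3]@np.array([d[0],d[1],1.])
def atz(cam,u,v,z):
    o,d=ray(cam,u,v);return o+d*(z-o[2])/d[2]
def proj(cam,p):
    m=camera_model(cam);K=np.array(m["intrinsics"]);T=np.array(m["cam_to_world"])
    q=T[:3,:3].T@(np.array(p)-T[:3,3]);d=q[:2]/q[2];d=d*(1+m["k1"]*(d@d))
    return (K@[d[0],d[1],1])[:2]
def tri(ca,pa,cb,pb):
    o1,d1=ray(ca,*pa);o2,d2=ray(cb,*pb)
    A=np.c_[d1,-d2];t=np.linalg.lstsq(A,o2-o1,rcond=None)[0]
    a=o1+t[0]*d1;b=o2+t[1]*d2;return (a+b)/2,np.linalg.norm(a-b)
def totool(p):
    s=get_state();return R.from_rotvec(s["tool_rot"]).inv().apply(np.array(p)-s["tcp_pos"])*100
E
python3 - <<'E'
from h import *
np.set_printoptions(precision=3,suppress=True)
s=get_state();print(s["tcp_pos"],R.from_rotvec(s["tool_rot"]).as_matrix(),pinch_z)
for c in("top","side"):
    im=read_camera(c);cv2.imwrite(f"pics/{c}0.png",im[:,:,::-1])
    print(c,np.array(camera_model(c)["cam_to_world"])[:3])
    for t in("hole_saw","turntable","knob","red_tube","carousel_foot","screwdriver","rule","bit_box","green_tube_saw","yellow_tube_saw","white_tube_saw"):
        print(t,[(round(float(x["p"]),2),np.round(x["bbox"]).astype(int).tolist()) for x in look_for(t,c)[:4]])
E
```

```text
pics
[ 0.169 -0.601  0.231] [[ 0.963  0.27  -0.001]
 [ 0.27  -0.963  0.002]
 [-0.    -0.002 -1.   ]] 0.0187
top [[ 0.032 -0.977  0.209  0.299]
 [-0.999 -0.031  0.004  0.058]
 [ 0.003 -0.209 -0.978  1.249]]
hole_saw [(0.85, [369, 216, 387, 237]), (0.85, [332, 201, 358, 226])]
turntable [(0.81, [196, 170, 289, 263])]
knob [(0.85, [197, 172, 297, 260])]
red_tube [(0.88, [200, 170, 292, 262])]
carousel_foot [(0.54, [220, 259, 241, 280])]
screwdriver [(0.63, [353, 176, 406, 189])]
rule [(0.77, [179, 199, 185, 278])]
bit_box [(0.75, [233, 239, 244, 250]), (0.68, [104, 132, 168, 183])]
green_tube_saw [(0.46, [224, 181, 237, 194])]
yellow_tube_saw [(0.66, [209, 208, 221, 226])]
white_tube_saw []
side [[-0.886 -0.317  0.34   0.16 ]
 [-0.464  0.587 -0.663  0.842]
 [ 0.011 -0.745 -0.667  0.884]]
hole_saw [(0.64, [282, 139, 300, 169]), (0.48, [304, 135, 318, 155]), (0.28, [264, 120, 283, 151])]
turntable [(0.38, [210, 178, 300, 248])]
knob [(0.94, [212, 178, 304, 251]), (0.75, [208, 253, 291, 286])]
red_tube [(0.7, [210, 175, 302, 247])]
carousel_foot [(0.6, [287, 234, 310, 252]), (0.41, [306, 136, 317, 157])]
screwdriver [(0.59, [271, 126, 284, 139])]
rule [(0.86, [208, 254, 288, 289])]
bit_box [(0.62, [114, 238, 171, 308])]
green_tube_saw [(0.54, [221, 197, 235, 205])]
yellow_tube_saw [(0.46, [240, 215, 253, 229]), (0.18, [207, 253, 289, 288])]
white_tube_saw [(0.58, [278, 205, 290, 222])]
```

```bash
python3 - <<'E'
import cv2
im=cv2.imread("pics/top0.png")[125:305,170:410];cv2.imwrite("pics/topc.png",cv2.resize(im,None,fx=3.3,fy=3.3,interpolation=cv2.INTER_CUBIC))
im=cv2.imread("pics/side0.png")[110:300,190:340];cv2.imwrite("pics/sidec.png",cv2.resize(im,None,fx=3.1,fy=3.1,interpolation=cv2.INTER_CUBIC))
E
```

```text
(no output)
```

View pics/topc.png

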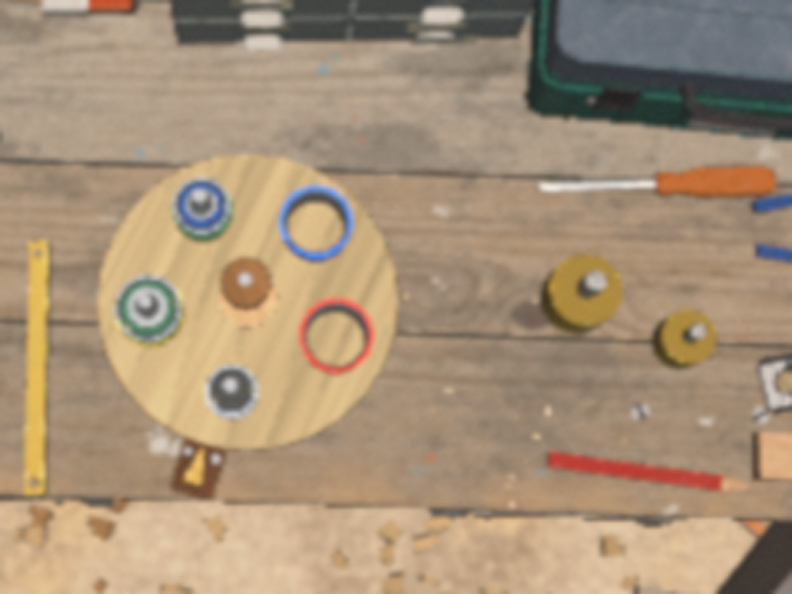

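View pics/sidec.png

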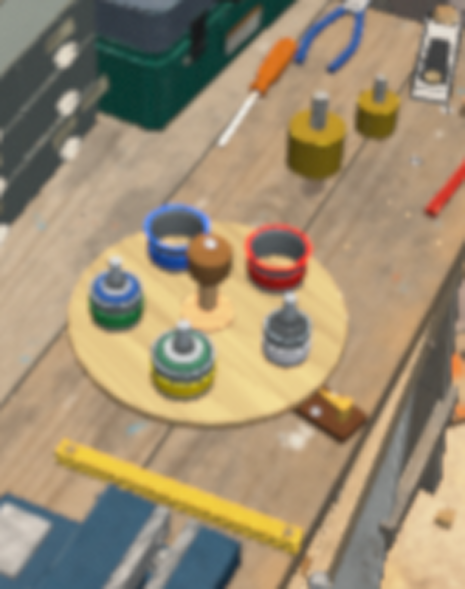

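The pictures show two gold saws: the big one, with its shank tip at top (350,211) / side (293,141), and the small one at top (381,225) / side (313,135). The red ring is at top (272,227) and the pointer at (230,266). I still have to measure both cups to see which is 45 mm wide and 66 mm high.

```bash
cat > m.py <<'E'
from h import *
np.set_printoptions(precision=4,suppress=True)
def blob(im,box,f,k=6):
    l,t,r,b=box;c=cv2.resize(im[t:b,l:r],None,fx=k,fy=k,interpolation=cv2.INTER_CUBIC)
    h=cv2.cvtColor(c,cv2.COLOR_RGB2HSV).astype(int);m=f(h[...,0],h[...,1],h[...,2]).astype(np.uint8)
    cs=cv2.findContours(m,cv2.RETR_EXTERNAL,cv2.CHAIN_APPROX_NONE)[0]
    c=max(cs,key=cv2.contourArea)
    tr=lambda p:(np.array(p,float)+.5)/k-.5+[l,t]
    return tr(c[:,0,:])
red=lambda h,s,v:((h<8)|(h>172))&(s>140)&(v>70)
blue=lambda h,s,v:(h>100)&(h<125)&(s>120)&(v>60)
gold=lambda h,s,v:(h>18)&(h<34)&(s>150)&(v>50)
def circ(cam,pts,z):
    p=np.array([atz(cam,u,v,z)[:2] for u,v in pts]).astype(np.float32)
    (cx,cy),(a,b),_=cv2.fitEllipse(p);return np.array([cx,cy]),a,b
def rings(im=None):
    im=read_camera("top") if im is None else im
    out={}
    for n,f in(("red",red),("blue",blue)):
        pass
    return out
E
python3 - <<'E'
from m import *
T=cv2.imread("pics/top0.png")[:,:,::-1].copy();S=cv2.imread("pics/side0.png")[:,:,::-1].copy()
r=circ("top",blob(T,(255,210,290,245),red),.066);b=circ("top",blob(T,(250,175,282,210),blue),.066)
print("red",r,"blue",b,"dist",np.linalg.norm(r[0]-b[0]),"want .0940")
for n,bx in(("big",(328,196,364,230)),("small",(364,212,394,242))):
    pts=blob(T,bx,gold);print(n,"cup",circ("top",pts,.036))
    print(pts.min(0),pts.max(0))
for n,pt,ps in(("big",(350,210.8),(293.2,140.6)),("small",(381.2,225.3),(312.6,135.2)),("knob",(244.2,210),(257.5,188.5)),("ptr",(229.5,266.5),(299.5,240))): print(n,tri("top",pt,"side",ps))
rv=r[0]-b[0]; mid=(r[0]+b[0])/2; n=np.array([-rv[1],rv[0]])/np.linalg.norm(rv); 
for sg in(1,-1): print("axis",mid+sg*n*.08*np.cos(np.pi/5))
o=[]
for I,(x,y,X,Y) in((T,(325,190,405,245)),(S,(275,125,325,172))):
    o.append(cv2.resize(I[y:Y,x:X],(640,int(640*(Y-y)/(X-x))) if I is T else (319,300),interpolation=cv2.INTER_CUBIC))
a=np.zeros((o[0].shape[0]+0,640,3),np.uint8);a=o[0];cv2.imwrite("pics/saws.png",a[:,:,::-1])
E
```

```text
red (array([0.4817, 0.0176]), 0.05502735823392868, 0.057575128972530365) blue (array([0.5748, 0.0363]), 0.05477791652083397, 0.060658689588308334) dist 0.09495377765709036 want .0940
big cup (array([ 0.5287, -0.1853]), 0.054373204708099365, 0.0608813539147377)
[335.25   202.4167] [357.0833 223.75  ]
small cup (array([ 0.4926, -0.2683]), 0.038415826857089996, 0.043038636445999146)
[369.25 219.25] [385.5833 234.5833]
big (array([ 0.5258, -0.1842,  0.0887]), np.float64(0.0024484581244383166))
small (array([ 0.4933, -0.2704,  0.0661]), np.float64(0.0009950855631822072))
knob (array([0.5133, 0.0894, 0.1161]), np.float64(0.0012215018847691493))
ptr (array([0.3736, 0.125 , 0.0256]), np.float64(0.003514306177825966))
axis [ 0.541  -0.0365]
axis [0.5156 0.0904]
```

View pics/saws.png

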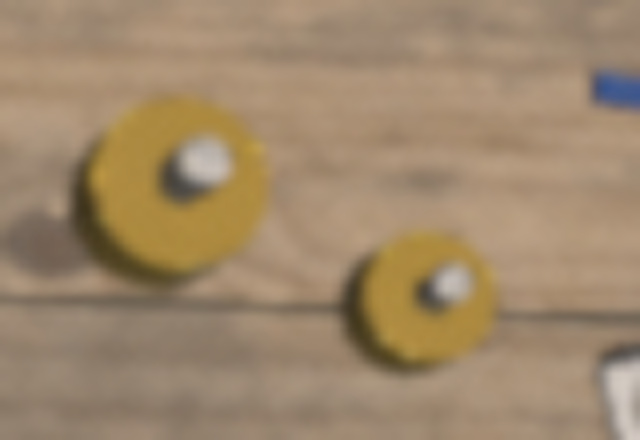

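The small saw at top (381,225) fits the description: its cup is about 43 mm wide and the shank top comes out at 66 mm. The big one is 89 mm high with a cup about 57 mm wide. I'll go for the small one, with the fingers closing across the line to the big saw.

```bash
cat >> h.py <<'E'
def go(p,yaw):
    s=get_state();M=R.from_rotvec(s["tool_rot"]);a=np.radians(yaw);y=np.array([np.cos(a),np.sin(a),0]);z=np.array([0,0,-1.])
    G=R.from_matrix(np.c_[np.cross(y,z),y,z])
    print("shift cm",np.round(totool(p),2),"rot deg",np.round((M.inv()*G).as_rotvec(degrees=True),1),"tcp",np.round(s["tcp_pos"],4),"F",np.round(s["force"],1),"gap",round(float(s["finger_gap"]),3),"gf",s["gripper_force"],"t",round(s["time"],2),"j",np.round(s["joints"],2))
E
python3 -c "
from h import *
go([.493,-.2695,.14],-22)"
```

```text
shift cm [ 40.18 -23.23   9.13] rot deg [  0.    0.  -52.3] tcp [ 0.169  -0.6018  0.2313] F [-0.9 -0.6  0.2] gap 0.997 gf 0.0 t 1.2 j [ 1.19  0.43  0.02  1.57 -0.01  1.13 -0.08]
```

```bash
python3 -m inch '[[[10,-6,0,0,0,-10,-1],[16,-9,1,0,0,-20,-1],[22,-13,2,0,0,-30,-1],[28,-16,4,0,0,-40,-1],[33,-19,6,0,0,-50,-1]]]'; python3 -c "
from h import *
go([.493,-.2695,.14],-22)"
```

```text
time: 1.82
tcp_pos: [0.3862, -0.38, 0.1908]
tool_rot: [2.633, 1.71, 0.001]
force: [0.5, -0.7, -0.4]
finger_gap: 0.999
gripper_force: 0.0
shift cm [14.44  5.26  5.08] rot deg [ 0.1  0.  -2. ] tcp [ 0.3862 -0.38    0.1908] F [ 0.5 -0.7 -0.4] gap 0.999 gf 0.0 t 1.82 j [ 0.88  0.36 -0.27  1.81  0.11  0.98  0.15]
```

```bash
python3 -m inch '[[[0,0,0,0,0,0,-1],[0,0,0,0,0,-2,-1],[0,0,0,0,0,-2,-1]]]' 40; python3 -c "
from h import *
go([.493,-.2695,.1],-22)"
```

```text
time: 2.2
tcp_pos: [0.3837, -0.3826, 0.1908]
tool_rot: [2.611, 1.746, -0.001]
force: [0.2, 0.1, -0.3]
finger_gap: 1.001
gripper_force: 0.0
shift cm [14.64  5.79  9.07] rot deg [ 0.   0.  -0.4] tcp [ 0.3837 -0.3826  0.1908] F [ 0.2  0.1 -0.3] gap 1.001 gf 0.0 t 2.2 j [ 0.89  0.36 -0.27  1.81  0.11  0.99  0.18]
```

```bash
python3 -m inch '[[[5,2,1,0,0,0,-1],[10,4,3,0,0,0,-1],[14.6,5.8,6,0,0,0,-1],[14.6,5.8,8,0,0,0,-1],[14.6,5.8,8,0,0,0,-1]]]'; python3 -c "
from h import *
go([.493,-.2695,.041],-22)
im=read_camera('side');cv2.imwrite('pics/s1.png',cv2.resize(im[60:210,210:410,::-1],None,fx=3.5,fy=3.5))"
```

```text
time: 2.82
tcp_pos: [0.4925, -0.2688, 0.1093]
tool_rot: [-2.609, -1.746, 0.003]
force: [-0.2, -0.7, 0.7]
finger_gap: 1.001
gripper_force: 0.0
shift cm [-0.04  0.1   6.83] rot deg [-0.2  0.  -0.4] tcp [ 0.4925 -0.2688  0.1093] F [-0.2 -0.7  0.7] gap 1.001 gf 0.0 t 2.83 j [ 0.62  0.49 -0.29  1.85  0.18  0.84 -0.16]
```

View pics/s1.png

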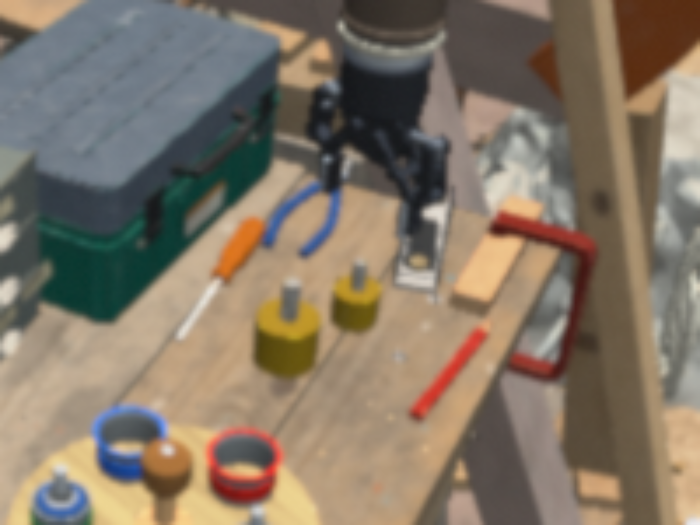

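The picture shows the finger tips at crop (330,190) and (415,235), astride the small saw's shank at (360,265), and nothing else within the fingers' reach. I'll go down and close.

```bash
python3 -m inch '[[[0,0.1,3,0,0,0,-1],[0,0.1,5,0,0,0,-1],[0,0.1,6.7,0,0,0,-1],[0,0.1,6.8,0,0,0,0.2],[0,0.1,6.8,0,0,0,1]]]' 40; python3 -m inch '[[[0,0,0,0,0,0,1],[0,0,0,0,0,0,1],[0,0,0,0,0,0,1],[0,0,0,0,0,0,1]]]' 40;python3 -c "
from h import *
go([.493,-.2695,.041],-22)"
```

```text
time: 3.5
tcp_pos: [0.4951, -0.2691, 0.0433]
tool_rot: [2.609, 1.748, 0.001]
force: [0.7, -0.8, 0.8]
finger_gap: 0.6
gripper_force: 0.0
time: 4.0
tcp_pos: [0.495, -0.2687, 0.0432]
tool_rot: [2.609, 1.749, 0.0]
force: [-1.3, 0.4, 6.0]
finger_gap: 0.148
gripper_force: 38.9
shift cm [-0.15 -0.16  0.22] rot deg [ 0.1  0.  -0.3] tcp [ 0.495  -0.2687  0.0432] F [-1.3  0.4  6. ] gap 0.148 gf 38.9409077167511 t 4.0 j [ 0.59  0.58 -0.27  1.9   0.23  0.7  -0.2 ]
```

```bash
python3 -m inch '[[[0,0,-2,0,0,0,1],[0,0,-6,0,0,0,1],[0,0,-10,0,0,0,1],[0,0,-13,0,0,0,1],[0,0,-13,0,0,0,1]]]' 60;python3 -c "
from h import *
go([.4817,.0176,.18],-22)"
```

```text
time: 4.62
tcp_pos: [0.496, -0.269, 0.1747]
tool_rot: [2.606, 1.747, 0.003]
force: [0.4, -0.2, -2.0]
finger_gap: 0.137
gripper_force: 58.7
shift cm [ 25.97 -12.2   -0.59] rot deg [ 0.2  0.  -0.3] tcp [ 0.496  -0.269   0.1747] F [ 0.4 -0.2 -2. ] gap 0.137 gf 58.71691882610321 t 4.62 j [ 0.63  0.41 -0.31  1.78  0.15  0.97 -0.13]
```

```bash
python3 -m inch '[[[6,-3,-0.5,0,0,0,1],[12,-6,-0.5,0,0,0,1],[18,-9,-0.5,0,0,0,1],[23,-11,-0.5,0,0,0,1],[26,-12.2,-0.5,0,0,0,1]]]' 60;python3 -m inch '[[[0,0,0,0,0,0,1],[0,0,0,0,0,0,1]]]'; python3 -c "
from h import *
go([.4817,.0176,.1],-22)
for c in('side','top'):
  im=read_camera(c);cv2.imwrite('pics/%s2.png'%c,im[:,:,::-1])
a=cv2.resize(cv2.imread('pics/side2.png')[130:260,190:330],None,fx=4,fy=4,interpolation=cv2.INTER_CUBIC);cv2.imwrite('pics/s2.png',a)"
```

```text
time: 5.25
tcp_pos: [0.4793, 0.0216, 0.1765]
tool_rot: [-2.605, -1.753, 0.001]
force: [-0.3, -0.4, -2.0]
finger_gap: 0.136
gripper_force: 58.8
time: 5.5
tcp_pos: [0.48, 0.0175, 0.1766]
tool_rot: [-2.609, -1.749, 0.003]
force: [-0.6, -0.2, -2.2]
finger_gap: 0.142
gripper_force: 58.7
shift cm [0.09 0.17 7.66] rot deg [-0.1  0.1 -0.3] tcp [0.48   0.0175 0.1766] F [-0.6 -0.2 -2.2] gap 0.142 gf 58.74713480472565 t 5.5 j [ 0.2   0.3  -0.43  1.96  0.16  0.92 -0.7 ]
```

View pics/s2.png

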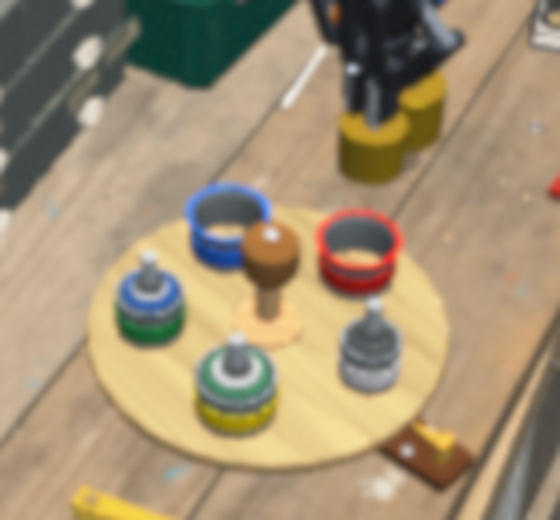

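The picture shows the gold cup held upright, with its rim centre near crop (372,131) and bottom near (372,158), still behind the red ring at (359,240). I'll check where the cup sits relative to the TCP and the ring using both cameras.

```bash
python3 - <<'E'
from m import *
S=cv2.imread("pics/side2.png")[:,:,::-1].copy();T=cv2.imread("pics/top2.png")[:,:,::-1].copy()
s=get_state();p=s["tcp_pos"]
print("side ring",circ("side",blob(S,(265,178,295,205),red),.066)) 
print("top red",circ("top",blob(T,(255,210,290,245),red),.066))
f=lambda u,v:(190+(u+.5)/4-.5,130+(v+.5)/4-.5)
print("bottom expected px",proj("side",[p[0],p[1],p[2]-.0432]),"seen",f(372.5,158))
for z in(.1334,): print("bottom xy",atz("side",*f(372.5,158),z))
g=lambda u,v:(170+(u+.5)/3.3-.5,125+(v+.5)/3.3-.5)
print("ring lip side xy",atz("side",*f(359.5,240),.066))
# gold cup silhouette fit in the side view
pts=blob(S,(270,155,294,178),gold);print(pts.min(0),pts.max(0))
E
```

```text
side ring (array([0.4794, 0.0218]), 0.053842686116695404, 0.08873092383146286)
top red (array([0.4893, 0.0431]), 0.0038563865236938, 0.014057298190891743)
bottom expected px [281.1777 171.4264] seen (282.75, 169.125)
bottom xy [0.4806 0.0058 0.1334]
ring lip side xy [0.4812 0.0156 0.066 ]
[274.75   154.5833] [293.4167 175.25  ]
```

```bash
cat >> m.py <<'E'
from scipy.optimize import least_squares
def hullpx(cam,x,y,z,r=.0225,h=.036):
    a=np.linspace(0,2*np.pi,60)
    return cv2.convexHull(np.array([proj(cam,[x+r*np.cos(t),y+r*np.sin(t),zz]) for zz in(z,z+h) for t in a],np.float32))
def fitcup(cam,pts,x0,fixz=None):
    def f(q):
        H=hullpx(cam,q[0],q[1],q[2] if fixz is None else fixz)
        return [cv2.pointPolygonTest(H,(float(u),float(v)),True) for u,v in pts]
    return least_squares(f,x0 if fixz is None else x0[:2],loss="soft_l1",f_scale=.5,diff_step=1e-3)
E
python3 - <<'E'
from m import *
S=cv2.imread("pics/side2.png")[:,:,::-1].copy();S0=cv2.imread("pics/side0.png")[:,:,::-1].copy()
p=get_state()["tcp_pos"]
# check the method on the saw as it stood on the bench
c=blob(S0,(300,130,325,162),gold);c=c[c[:,1]>145];q=fitcup("side",c,[.493,-.2695,0.],0.);print("bench",q.x,q.cost/len(c))
c=blob(S,(270,155,291,178),gold);c=c[(c[:,1]>164)&(c[:,0]<289.5)]
print(c.min(0),c.max(0))
q=fitcup("side",c,[.48,.0175,.133]);print("held free",q.x,q.cost/len(c))
q=fitcup("side",c,[.48,.0175,.133],p[2]-.0432);print("held z fixed",q.x,q.cost/len(c),p)
E
```

```text
Traceback (most recent call last):
  File "m.py", line 30, in fitcup
    return least_squares(f,x0 if fixz is None else x0[:2],loss="soft_l1",f_scale=.5,diff_step=1e-3)
  File "m.py", line 28, in f
    H=hullpx(cam,q[0],q[1],q[2] if fixz is None else fixz)
  File "m.py", line 25, in hullpx
    return cv2.convexHull(np.array([proj(cam,[x+r*np.cos(t),y+r*np.sin(t),zz]) for zz in(z,z+h) for t in a],np.float32))
                                    ~~~~^^^^^^^^^^^^^^^^^^^^^^^^^^^^^^^^^^^^^^
  File "h.py", line 13, in proj
    m=camera_model(cam);K=np.array(m["intrinsics"]);T=np.array(m["cam_to_world"])
ValueError: time passes only in moves, steps and waits
```

```bash
sed -i '2a import functools, bench' h.py; sed -i '/^from scipy.spatial/a camera_model=functools.lru_cache(bench.camera_model)' h.py
python3 - <<'E'
from m import *
S=cv2.imread("pics/side2.png")[:,:,::-1].copy();S0=cv2.imread("pics/side0.png")[:,:,::-1].copy()
p=get_state()["tcp_pos"]
c=blob(S0,(300,130,325,162),gold);c=c[c[:,1]>145];q=fitcup("side",c,[.493,-.2695,0.],0.);print("bench",q.x,q.cost/len(c))
c=blob(S,(270,155,291,178),gold);c=c[(c[:,1]>164)&(c[:,0]<289.5)]
print(c.min(0),c.max(0))
q=fitcup("side",c,[.48,.0175,.133]);print("held free",q.x,q.cost/len(c))
q=fitcup("side",c,[.48,.0175,.133],p[2]-.0432);print("held z fixed",q.x,q.cost/len(c),p)
E
```

```text
bench [ 0.4977 -0.2812] 0.1636554236819539
[275.0833 164.0833] [289.4167 175.25  ]
held free [ 0.5284 -0.1156  0.0191] 0.00430482129968733
held z fixed [0.479  0.0071] 0.06458298708447015 [0.4803 0.0167 0.1769]
```

The side fit has the same bias as on the bench, about -11 mm in y. So the saw is within about 2 mm of the TCP, and I can lower it into the flared mouth.

```bash
python3 -m inch '[[[0.1,0.15,3,0,0,0,1],[0.1,0.15,5,0,0,0,1],[0.1,0.15,6,0,0,0,1],[0.1,0.15,6,0,0,0,1],[0.1,0.15,6.5,0,0,0,1]]]' 60;python3 -c "
from h import *
go([.4817,.0176,.0752],-22)"
python3 -m inch '[[[0,0,0.5,0,0,0,1],[0,0,1,0,0,0,1],[0,0,1,0,0,0,1]]]'; python3 -c "
from h import *
go([.4817,.0176,.0752],-22)
im=read_camera('side')
a=cv2.resize(im[130:260,190:330,::-1],None,fx=4,fy=4,interpolation=cv2.INTER_CUBIC);cv2.imwrite('pics/s3.png',a)"
```

```text
time: 6.22
tcp_pos: [0.4832, 0.0185, 0.1132]
tool_rot: [2.609, 1.748, 0.002]
force: [0.2, -0.2, -1.9]
finger_gap: 0.14
gripper_force: 58.9
shift cm [-0.14 -0.11  3.8 ] rot deg [ 0.1 -0.  -0.3] tcp [0.4832 0.0185 0.1132] F [ 0.2 -0.2 -1.9] gap 0.14 gf 58.88773441314697 t 6.22 j [ 0.17  0.39 -0.41  2.03  0.22  0.77 -0.76]
time: 6.6
tcp_pos: [0.4821, 0.0186, 0.1022]
tool_rot: [-2.609, -1.75, 0.001]
force: [-0.8, -0.7, -2.5]
finger_gap: 0.134
gripper_force: 58.9
shift cm [-0.11  0.01  2.7 ] rot deg [-0.   0.  -0.3] tcp [0.4821 0.0186 0.1022] F [-0.8 -0.7 -2.5] gap 0.134 gf 58.88801872730255 t 6.6 j [ 0.16  0.4  -0.4   2.04  0.23  0.74 -0.77]
```

View pics/s3.png

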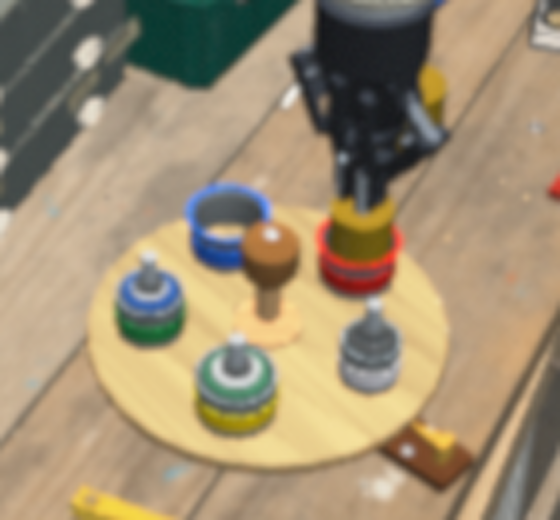

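The picture shows the cup (crop 330–394) inside the red ring (318–402), its bottom already in the flare with no side force. I'll keep going down.

```bash
python3 -m inch '[[[0,0,0.6,0,0,0,1],[0,0,1.2,0,0,0,1],[0,0,1.8,0,0,0,1],[0,0,2.3,0,0,0,1],[0,0,2.5,0,0,0,1]]]' 60;python3 -c "
from h import *
go([.4817,.0176,.0752],-22)"
```

```text
time: 7.28
tcp_pos: [0.4821, 0.0186, 0.0771]
tool_rot: [-2.609, -1.75, 0.001]
force: [-0.5, 0.4, -2.0]
finger_gap: 0.137
gripper_force: 58.9
shift cm [-0.11 -0.    0.19] rot deg [-0.   0.  -0.3] tcp [0.4821 0.0186 0.0771] F [-0.5  0.4 -2. ] gap 0.137 gf 58.88945817947388 t 7.28 j [ 0.15  0.44 -0.39  2.06  0.26  0.69 -0.79]
```

```bash
python3 -m inch '[[[0,0,0.1,0,0,0,1],[0,0,0.2,0,0,0,1],[0,0,0.3,0,0,0,1],[0,0,0.3,0,0,0,1]]]' 60;python3 -c "
from h import *
go([.4817,.0176,.0752],-22)"
```

```text
time: 7.78
tcp_pos: [0.483, 0.0185, 0.0752]
tool_rot: [2.609, 1.749, 0.002]
force: [-0.8, -0.1, 5.3]
finger_gap: 0.135
gripper_force: 59.8
shift cm [-0.14 -0.09 -0.  ] rot deg [ 0.1 -0.  -0.3] tcp [0.483  0.0185 0.0752] F [-0.8 -0.1  5.3] gap 0.135 gf 59.813218116760254 t 7.78 j [ 0.15  0.44 -0.38  2.06  0.26  0.68 -0.79]
```

The saw touched the floor at exactly the expected height, so I'll release it, wait and rise.

```bash
python3 -m inch '[[[0,0,0,0,0,0,-0.4],[0,0,0,0,0,0,-1],[0,0,0,0,0,0,-1],[0,0,0,0,0,0,-1],[0,0,-0.3,0,0,0,-1]]]' 60;python3 -m inch '[[[0,0,-2,0,0,0,-1],[0,0,-5,0,0,0,-1],[0,0,-8,0,0,0,-1],[0,0,-9,0,0,0,-1],[0,0,-9,0,0,0,-1]]]'; python3 - <<'E'
from m import *
go([.5144,.0899,.16],-22)
S=read_camera("side")
cv2.imwrite('pics/s4.png',cv2.resize(S[130:260,190:330,::-1],None,fx=4,fy=4,interpolation=cv2.INTER_CUBIC))
E
```

```text
time: 8.4
tcp_pos: [0.4822, 0.0186, 0.0774]
tool_rot: [-2.609, -1.749, 0.001]
force: [-1.1, -0.5, -0.1]
finger_gap: 1.002
gripper_force: 0.0
time: 9.02
tcp_pos: [0.4826, 0.0185, 0.1677]
tool_rot: [2.609, 1.749, 0.001]
force: [-0.2, 0.3, -0.4]
finger_gap: 0.997
gripper_force: 0.0
shift cm [7.81 0.23 0.78] rot deg [ 0.1 -0.  -0.3] tcp [0.4826 0.0185 0.1677] F [-0.2  0.3 -0.4] gap 0.997 gf 0.0 t 9.03 j [ 0.2   0.31 -0.43  1.97  0.17  0.9  -0.71]
```

View pics/s4.png

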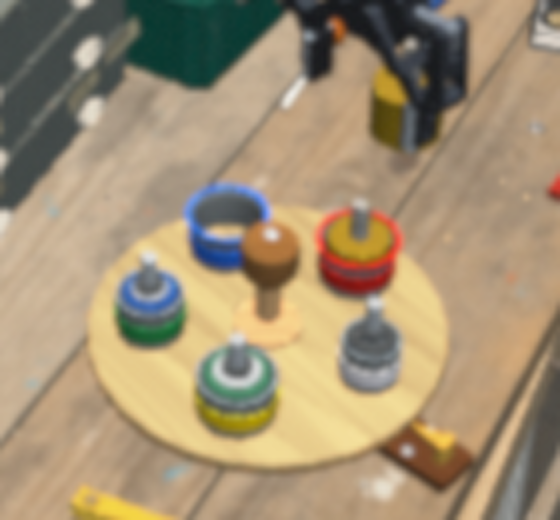

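The saw sits deep and upright in the red tube (shank at crop (360,205), ring at (359,235)) and the other saws haven't moved. Next I'll go over the knob at crop (270,250).

```bash
python3 -m inch '[[[3,0.1,0,0,0,0,-1],[6,0.2,0,0,0,0,-1],[7.8,0.2,0.5,0,0,0,-1],[7.8,0.2,0.5,0,0,0,-1]]]' 60; python3 - <<'E'
from m import *
go([.5144,.0899,.076],-22)
T=read_camera("top");cv2.imwrite('pics/top4.png',T[:,:,::-1])
# refine pointer: tip/base brass pixels, top and side
S=cv2.imread("pics/side0.png")[:,:,::-1].copy();T=cv2.imread("pics/top0.png")[:,:,::-1].copy()
a=cv2.resize(T[250:285,215:245],None,fx=11,fy=11,interpolation=cv2.INTER_CUBIC);b=cv2.resize(S[225:260,280:315],(385,385),interpolation=cv2.INTER_CUBIC)
cv2.imwrite("pics/ptr.png",np.hstack([a,b])[:,:,::-1])
E
```

```text
time: 9.57
tcp_pos: [0.5131, 0.0909, 0.1612]
tool_rot: [-2.606, -1.752, 0.003]
force: [0.2, -0.1, 0.3]
finger_gap: 1.0
gripper_force: 0.0
shift cm [-0.04  0.17  8.51] rot deg [-0.1  0.  -0.2] tcp [0.5131 0.0909 0.1612] F [ 0.2 -0.1  0.3] gap 1.0 gf 0.0 t 9.57 j [ 0.06  0.38 -0.44  1.88  0.2   0.92 -0.86]
```

View pics/ptr.png

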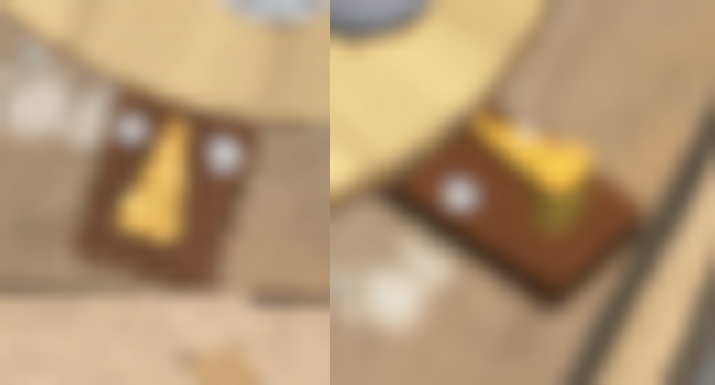

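```bash
python3 - <<'E'
from m import *
ax=np.array([.5144,.0899])
f=lambda u,v:(215+(u+.5)/11-.5,250+(v+.5)/11-.5)
g=lambda u,v:(280+(u-330+.5)/11-.5,225+(v+.5)/11-.5)
def rep(n,p):
    d=p[:2]-ax;print(n,np.round(p,4),"r",np.linalg.norm(d).round(4),"ang",np.degrees(np.arctan2(d[1],d[0])).round(1)%360)
rep("tip tri",tri("top",f(181,119),"side",g(480,115))[0])
rep("tip z32",atz("top",*f(181,119),.032))
rep("base z32",atz("top",*f(152,232),.032))
for z in(.01,.02): rep("tongue end z%g"%z,atz("top",*f(146,275),z))
a=atz("top",*f(78,262),.015)-atz("top",*f(118,95),.015);b=atz("top",*f(215,287),.015)-atz("top",*f(250,125),.015)
print("edge dirs",[np.degrees(np.arctan2(v[1],v[0]))%360 for v in(a,b)])
rep("red",np.array([.4817,.0176,0]))
im=cv2.imread("pics/side0.png")[:,:,::-1]
E
```

```text
tip tri [0.3914 0.1217 0.0316] r 0.1271 ang 165.5
tip z32 [0.3913 0.1217 0.032 ] r 0.1272 ang 165.5
base z32 [0.364  0.1275 0.032 ] r 0.155 ang 166.0
tongue end z0.01 [0.3548 0.1298 0.01  ] r 0.1645 ang 166.0
tongue end z0.02 [0.3543 0.1292 0.02  ] r 0.1648 ang 166.2
edge dirs [np.float64(169.0303772476254), np.float64(169.99803994466785)]
red [0.4817 0.0176 0.    ] r 0.0794 ang 245.7
```

```bash
python3 -m inch '[[[0,0.1,3,0,0,0,-1],[0,0.1,6,0,0,0,-1],[0,0.1,8.5,0,0,0,-1],[0,0.1,8.5,0,0,0,-1],[0,0.1,8.5,0,0,0,0]]]' 60; python3 -m inch '[[[0,0,0,0,0,0,1],[0,0,0,0,0,0,1],[0,0,0,0,0,0,1],[0,0,0,0,0,0,1]]]' 60; python3 -c "
from h import *
go([.5144,.0899,.076],-22)"
```

```text
time: 10.25
tcp_pos: [0.515, 0.0891, 0.0783]
tool_rot: [2.61, 1.748, 0.001]
force: [1.0, -0.1, 0.1]
finger_gap: 0.817
gripper_force: 0.0
time: 10.75
tcp_pos: [0.5142, 0.09, 0.0787]
tool_rot: [2.609, 1.75, -0.0]
force: [-5.4, 1.0, 11.5]
finger_gap: 0.447
gripper_force: 59.1
shift cm [-0.01  0.02  0.27] rot deg [ 0.   0.  -0.3] tcp [0.5142 0.09   0.0787] F [-5.4  1.  11.5] gap 0.447 gf 59.0645953360945 t 10.75 j [ 0.02  0.49 -0.4   1.97  0.28  0.74 -0.93]
```

The fingers hold the knob: 38 mm opening at 59 N. The pointer is at 165.9° and the red tube at 245.7°, so I'll turn clockwise about 80°.

```bash
python3 -m inch '[[[0,0,0,0,0,6,1],[0,0,0,0,0,14,1],[0,0,0,0,0,22,1],[0,0,0,0,0,30,1],[0,0,0,0,0,38,1]]]' 60; python3 -m inch '[[[0,0,0,0,0,8,1],[0,0,0,0,0,16,1],[0,0,0,0,0,24,1],[0,0,0,0,0,32,1],[0,0,0,0,0,38,1]]]'; python3 -m inch '[[[0,0,0,0,0,2,1],[0,0,0,0,0,4,1],[0,0,0,0,0,4,1],[0,0,0,0,0,4,1]]]'; python3 - <<'E'
from m import *
go([.5144,.0899,.076],-102)
for c in("top","side"): cv2.imwrite('pics/%s5.png'%c,read_camera(c)[:,:,::-1])
a=cv2.resize(cv2.imread('pics/side5.png')[130:260,190:330],None,fx=4,fy=4,interpolation=cv2.INTER_CUBIC)
cv2.imwrite('pics/s5.png',a)
T=cv2.imread('pics/top5.png')[:,:,::-1].copy()
r=circ("top",blob(T,(200,215,260,280),red),.066);d=r[0]-[.5144,.0899];print(r,np.linalg.norm(d),np.degrees(np.arctan2(d[1],d[0])))
E
```

```text
time: 11.38
tcp_pos: [0.5146, 0.0897, 0.0787]
tool_rot: [3.038, 0.798, 0.001]
force: [-4.7, -1.7, 9.2]
finger_gap: 0.441
gripper_force: 59.0
time: 12.0
tcp_pos: [0.5147, 0.0892, 0.0787]
tool_rot: [3.132, -0.234, 0.001]
force: [-4.3, -3.2, 10.3]
finger_gap: 0.445
gripper_force: 59.1
time: 12.5
tcp_pos: [0.5147, 0.0891, 0.0787]
tool_rot: [3.123, -0.338, 0.001]
force: [-4.9, -3.9, 10.5]
finger_gap: 0.446
gripper_force: 59.2
shift cm [-0.04 -0.07  0.27] rot deg [ 0.  -0.  -0.3] tcp [0.5147 0.0891 0.0787] F [-4.9 -3.9 10.5] gap 0.446 gf 59.17738447431475 t 12.5 j [-0.25  0.46 -0.03  1.99  0.02  0.7  -2.08]Traceback (most recent call last):
  File "<stdin>", line 7, in <module>
  File "m.py", line 7, in blob
    c=max(cs,key=cv2.contourArea)
ValueError: max() iterable argument is empty
```

View pics/s5.png

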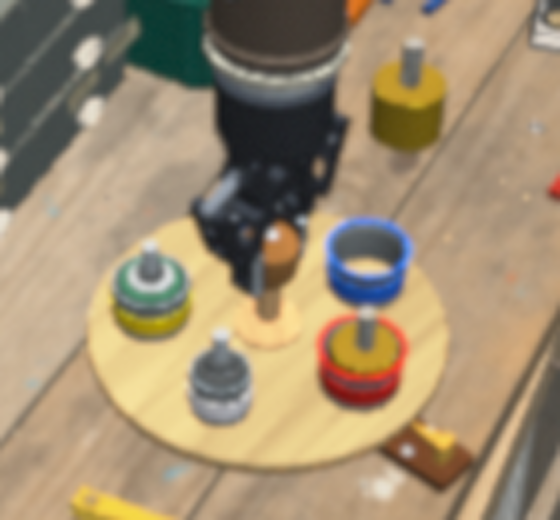

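The picture shows the red ring with the saw at crop (361,344), turned most of the way to the pointer at (435,440). I'll work out the angle from the shank tips in this picture and the earlier one.

```bash
python3 - <<'E'
from m import *
f=lambda u,v:(190+(u+.5)/4-.5,130+(v+.5)/4-.5)
ax=np.array([.5144,.0899])
def rep(L):
    for n,u,v,z,o in L:
        p=atz("side",*f(u,v),z)[:2];d=p-ax;print(n,p.round(4),"r",np.linalg.norm(d).round(4),"red ang",((np.degrees(np.arctan2(d[1],d[0]))-o)%360).round(1))
print("before (245.7)");rep([("redlip",359.5,240,.066,0),("redshank",360,203,.098,0),("blue",228.5,215,.066,72),("white",374,301,.098,-72),("yellow",237,337,.098,-144),("green",149,255,.098,144)])
print("now (want 165.9)");rep([("redlip",361,347,.066,0),("redshank",367,309,.098,0),("blue",368.5,248,.066,72),("white",221,334,.098,-72),("yellow",150,243,.098,-144)])
print("ptr",); rep([("tip",476,420,.032,0)]) if 0 else None
p=proj("side",[*(ax+.08*np.array([np.cos(np.radians(165.9)),np.sin(np.radians(165.9))])),.066]);print("want lip at",(p+.5-[190,130])*4-.5)
E
```

```text
before (245.7)
redlip [0.4812 0.0156] r 0.0814 red ang 245.9
redshank [0.4837 0.0139] r 0.082 red ang 248.0
blue [0.5731 0.0358] r 0.0799 red ang 245.4
white [0.4365 0.0959] r 0.0781 red ang 247.6
yellow [0.4993 0.1659] r 0.0775 red ang 245.3
green [0.5848 0.127 ] r 0.0796 red ang 243.8
now (want 165.9)
redlip [0.4379 0.1082] r 0.0786 red ang 166.5
redshank [0.4375 0.1046] r 0.0783 red ang 169.1
blue [0.4723 0.02  ] r 0.0816 red ang 167.0
white [0.5093 0.1683] r 0.0786 red ang 165.7
yellow [0.59   0.1166] r 0.0802 red ang 163.5
ptr
want lip at [361.8305 348.7417]
```

The red tube now reads about 166.4° against 165.9° wanted, less than 1 mm of arc. The turntable is at rest and gripped at 59 N, so I'll hand in.

```bash
python3 -m inch '[[[0,0,0,0,0,0,1],[0,0,0,0,0,0,1],[0,0,0,0,0,0,1]]]'; python3 -c "
from bench import job_done;print(job_done())"
```

```text
time: 12.98
tcp_pos: [0.5147, 0.0891, 0.0787]
tool_rot: [3.123, -0.338, 0.001]
force: [-4.1, -2.5, 8.9]
finger_gap: 0.449
gripper_force: 59.2
the job is handed in; nothing more can be done
None
```

The 45 mm hole saw is home in the red tube and released, the tube stands at the brass pointer (about 1 mm off by my measurement), and the gripper still holds the knob at about 59 N; I handed the job in at about 13 s, and it returned no verdict.

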